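# Post the hammer head under the spring flap of the drop box

## Task

Press the long steel plate at the side of the drop box down with one fingertip to raise its spring-closed flap, and while that finger keeps the flap open, push the hammer head lying on the slide under it with the other fingertip until it drops into the box. Then take the hand away so that the flap springs shut. Only push the hammer head, never lift it, and leave everything else where it stands.

Things in the scene. Friction and masses are not known exactly. Their poses are not given: they have to be found in the camera images.
- dropbox: Grey and dark steel drop box with a slide before it, fixed. Origin on the table below the mouth, on the slide's centre line; x along the slide into the box (push direction), y left, z up. Other entries use this frame. Beyond the mouth the box is hollow to x = 102 mm, inside y = +-17 mm, floor 26 mm above the table; fixed roof x = 76 to 106 mm, top at z = 79 mm.
- drop_edge (a point): End of the slide at its centre: x = -24 mm, z = 50 mm. The slide is level, its top at z = 50 mm, from its open near end at x = -165 mm to this edge, 34 mm wide between two rails 4 mm thick and 12 mm high. Past this edge a part tips down into the box.
- skirt (a point): Foot of the flap's front skirt (moves with the flap), 43 mm left of the hinge. Shut: x = -2, y = 9, z = 54 mm. The skirt is a 4 mm plate across the mouth, x = -4 to 0 mm, and does not yield to a push along x. Behind it the flap's sheet steel lid covers x = 0 to 75, y = -37 to 21 mm, top at z = 81 mm when shut, its edge at up to about 115 mm when open.
- flap (a joint): Angle of the flap, rad: 0 shut, 1.15 stop. Hinge along x at y = -34, z = 60 mm. Pressing down the plate right of the hinge turns the lid and skirt, left of it, up. From 0.75 on the skirt clears the hammer head. A spring shuts it; holding it open takes about 3 to 7 N on the plate. Hinge brackets stand at y = -40 to -21 mm, up to z = 55 mm.
- press_plate (a point): Point on top of the press plate, half-way along, 28 mm right of the hinge. Bare steel, 4 mm thick, part of the flap, x = -165 to 5 mm, 3 to 41 mm from the hinge: a fingertip can slide along it and hold the flap up. Flap shut, it slopes up to the right by 0.70 rad; at joint 0.70 it is level, top z = 62 mm. A tip at y = -62 mm, z = 55 to 58 mm holds the joint at 0.8 to 1.1.
- head_center (a point): Centre of the loose steel hammer head, 60 long, 26 wide, 24 mm high, about 0.26 kg, lying on the slide between the rails (centre 12 mm above the slide). Its x axis is its length: flat striking face 26 x 24 mm at -x, towards the open near end of the slide; lower stepped peen at +x. It starts with its centre 50 to 88 mm before the mouth.
- punch: bystander: round dark steel punch, 24 mm thick, 70 mm tall, standing on the table left of the box; origin under its foot
- flatter: bystander: dark steel flatter, 44 mm square foot with a 26 mm square shank, 50 mm tall, standing on the table left of the slide; origin under its foot
- tin: bystander: aluminium mug, 76 mm wide, 80 mm tall, on the table to the right; origin under its foot
- wrench: bystander: steel wrench lying flat on the table to the right; origin at its underside
- slug: bystander: brass slug, 22 mm across, 20 mm tall, standing on the fixed roof at the far end of the box; origin under its foot
- hammer: bystander: hammer with handle lying on the table to the left; origin at its underside
- hardwood: bystander: pale hardwood block 90 x 50 x 40 mm on the table beyond the box; origin under its centre
Things that resemble listed ones, but are neither listed nor needed, are in the scene too. What is shaped like the part that bears head_center but pink or purple is not meant.

How it is judged:
By the outcome, as a careful person would: the job done as asked, in the order asked, and still so for the second after the job is handed in, with the robot touching nothing.
It also fails if it takes over 42 s, if anything falls off the work surface, if the arm or the gripper's body presses on something with over 40 N, if the wrist force passes 120 N, or if a joint passes its speed limit or range.

## Robot

A 6-joint arm with a two-finger parallel gripper is mounted at the origin on the work surface. World frame = base frame: x ahead of the robot, y to its left, z up, the work surface at z = 0. Lengths are in m, angles in degrees, forces in N, time in s.
With the tool pointing down it reaches from about 0.4 to 0.825 m from the base axis. Payload 7 kg.
Tool frame: the origin (TCP) lies between the finger pads; the fingertips stand 22 mm ahead of it and the grasp point (between the pads) lies 3 mm ahead of it; z points along the fingers, y is the direction in which the jaws open and shut (so a half turn about z gives the same grasp; the last joint's range is limited). The gripper opens to 88 mm and grips with 3 to 60 N. Pads are 19 mm wide; open, the fingers measure 130 mm over their backs; the gripper's body (78 mm by 193 mm) begins 47 mm behind the grasp point.
Start: joints at [-56.259, 20.546, 0.682, 0, -70.136, -16.507], TCP at [0.2, -0.645, 0.249] pointing down, gripper open.
Joint ranges: [-176.03, 176.03], [-82.01, 121.73], [-58.28, 71.71], [-173.87, 95.51], [-174.79, -0.11], [-173.66, 173.66]. Speed limits (degrees/s): [136.94, 136.94, 172.46, 180, 180, 180].

## Interface

Orientations are given as [roll, pitch, yaw] about the fixed x, y, z axes, in that order (R = Rz(yaw) Ry(pitch) Rx(roll)).
In Python, from plant import telemetry, cams, r gives the robot as it stands.
- The arm moves only by the tool carry_out, never from a script. Its argument "commands" is one flat list of numbers, 5 for each row, row after row: the shift along the world's x, y, z as a fraction of full scale, then the turn about the world's z as a fraction of full scale, then the gripper's target within -1 to 1 (shut at 1, half-way at 0, fully open at -1). In form: [x, y, z, turn, claw, x, y, z, turn, claw, ...]. A call has 1 to 8 rows; each row shifts and turns the commanded pose from where the row before left it; what a row does not reach is not made up. Full scale, the value 1, is 0.04 m for a shift and 4 degrees for a turn. A row lasts 1/10 s, in which the tool goes at most 50 mm and 8.59 degrees, less where a joint would pass 70% of its speed; a pose out of reach is approached as far as the arm can. A call with a number of a shift or a turn outside -1 to 1 is refused whole. A call with a gripper value outside its range is refused whole. The fingers move at their own pace and stop on an object; "grip_force" is the grip in N (left out, the last holds). Time passes only in rows, so rows that do not move let the fingers close. It gives the time, the measured TCP pose, the force and the opening at its end, in the units of the state.
- telemetry.get_state(): the state, without advancing time (a new reading comes with each control period).
- cams.capture(name): name is "scene" or "top" or "wrist"; returns a dict with "frame" (480x640x3 uint8, red, green, blue), "camera_matrix" (3x3 intrinsics, pixels), "camera_from_world" (4x4, takes a point from world to camera coordinates); the wrist camera has in their place "mount" (4x4, takes a point from camera to tool coordinates, whose origin is the TCP and whose axes are the flange's). Camera axes: x right, y down, z forward; pixel columns grow to the right and rows downward; lengths in m; the calibration is good to about 2 mm. A picture is of the moment at which its call begins: read the wrist's pose just before it. There is no depth.
- r.close_job(): hands the job in, once; it reports no verdict.
The state is a dict: "time_s": time; "joints": joint angles; "qd": joint speeds; "joint_torque": joint torques, N m; "tcp_pos": TCP position; "eef_rot": TCP orientation; "contact_force": force on the tool from outside, world axes, zero at the start; "moment": the same for the moment, N m; "gripper_width": finger opening in m.
Only numpy, scipy, OpenCV 4.12 (cv2) and the standard library are available. Lean on these libraries where they do the work, as an engineer would, in place of code of your own. Each camera call takes 0.05 s, during which the arm holds its last target. There are 200 camera calls.

## Working session

There is one attempt and no reset: what is moved stays moved. The work goes in short steps, Python scripts to look and compute and a tool call to move; the robot and the scene stay as the last step left them, time stands still between calls to the robot, and variables do not carry over. Pictures are saved under pics/ and viewed, about 8 in all and at most 12, crops included, and the job is handed in when it is done.

Besides the shell and the picture viewer there is one more tool, called after "Call:" as name(argument=value, ...) on one line, values as JSON. carry_out: Moves the arm, as the interface text tells. Shift numbers are shares of 0.04 m and turn numbers shares of 4 degrees, none past 1 either way. Its arguments: {"type":"object","properties":{"commands":{"type":"array"},"grip_force":{"type":"number"}},"required":["commands"]}

```bash
mkdir -p pics; ls; python3 - <<'E'
from plant import telemetry,cams,r
import cv2
print(telemetry.get_state())
for n in("scene","top"):
    c=cams.capture(n);cv2.imwrite(f"pics/{n}0.png",c["frame"][:,:,::-1]);print(n,c["camera_matrix"].tolist(),c["camera_from_world"].round(4).tolist())
c=cams.capture("wrist");print(c["camera_matrix"].tolist(),c["mount"].round(4).tolist())
E
```

```text
pics
{'time_s': 0.0, 'joints': array([-5.62603793e+01,  2.05923580e+01,  6.33861728e-01, -2.02437391e-02,
       -7.01353234e+01, -1.65082022e+01]), 'qd': array([ 0.03660518,  0.00693195, -0.02775794,  0.01609064,  0.04821029,
        0.04071947]), 'joint_torque': array([ 7.56708178e-04, -5.82724249e+01,  2.93054527e+01,  6.99665576e+00,
        7.05490995e-03, -1.89223783e-04]), 'tcp_pos': array([ 0.19981693, -0.64427594,  0.24761252]), 'eef_rot': array([ 1.79904640e+02, -8.41586157e-03, -1.62775469e+02]), 'contact_force': array([-0.19883915,  0.63777999, -0.93845997]), 'moment': array([0.00104892, 0.04349859, 0.08931157]), 'gripper_width': 0.08748474019941184}
scene [[438.000422981362, 0.0, 319.772647520893], [0.0, 438.000422981362, 235.1832327180818], [0.0, 0.0, 1.0]] [[-0.2689, 0.9632, 0.0068, 0.136], [0.5704, 0.1649, -0.8046, -0.2741], [-0.7761, -0.2125, -0.5937, 1.1842], [0.0, 0.0, 0.0, 1.0]]
top [[543.0991149338648, 0.0, 306.7938798428104], [0.0, 543.0991149338648, 243.86796184728522], [0.0, 0.0, 1.0]] [[0.0106, -0.9999, 0.0088, 0.0282], [-0.9962, -0.0113, -0.0861, 0.5775], [0.0862, -0.0079, -0.9962, 1.0118], [0.0, 0.0, 0.0, 1.0]]
[[331.83065929179037, 0.0, 320.699774508791], [0.0, 331.83065929179037, 241.61521610060294], [0.0, 0.0, 1.0]] [[0.001, -0.9689, -0.2474, 0.0655], [1.0, 0.001, 0.0001, 0.0004], [0.0001, -0.2474, 0.9689, -0.1347], [0.0, 0.0, 0.0, 1.0]]
```

View pics/scene0.png

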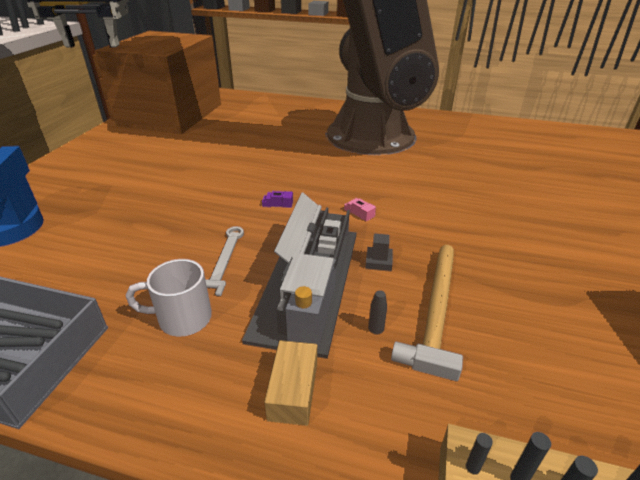

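View pics/top0.png

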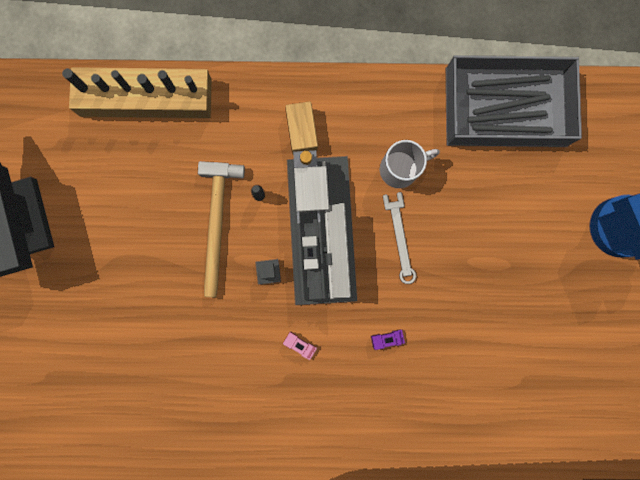

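The scene picture shows the box near (310,270), the purple head at (278,199) and the pink one at (361,209), both on the table. The steel head lies on the slide at about (327,235). In the top picture the slide runs from its near end (row 300) up to the lid (row 210). The steel head is at (310,253), and the pink (300,345) and purple (388,340) ones are decoys. The steel head on the slide is the one meant, and enlarged crops will confirm it.

```bash
python3 - <<'E'
import cv2
t=cv2.imread("pics/top0.png")[145:315,270:370];cv2.imwrite("pics/tc.png",cv2.resize(t,None,fx=3.5,fy=3.5,interpolation=cv2.INTER_CUBIC))
s=cv2.imread("pics/scene0.png")[185:365,235:395];cv2.imwrite("pics/sc.png",cv2.resize(s,None,fx=3.3,fy=3.3,interpolation=cv2.INTER_CUBIC))
a=cv2.imread("pics/tc.png");b=cv2.imread("pics/sc.png");h=max(a.shape[0],b.shape[0])
import numpy as np
o=np.zeros((h,a.shape[1]+b.shape[1],3),np.uint8);o[:a.shape[0],:a.shape[1]]=a;o[:b.shape[0],a.shape[1]:]=b
print(o.shape);cv2.imwrite("pics/both.png",o[:600])
E
```

```text
(595, 878, 3)
```

View pics/both.png

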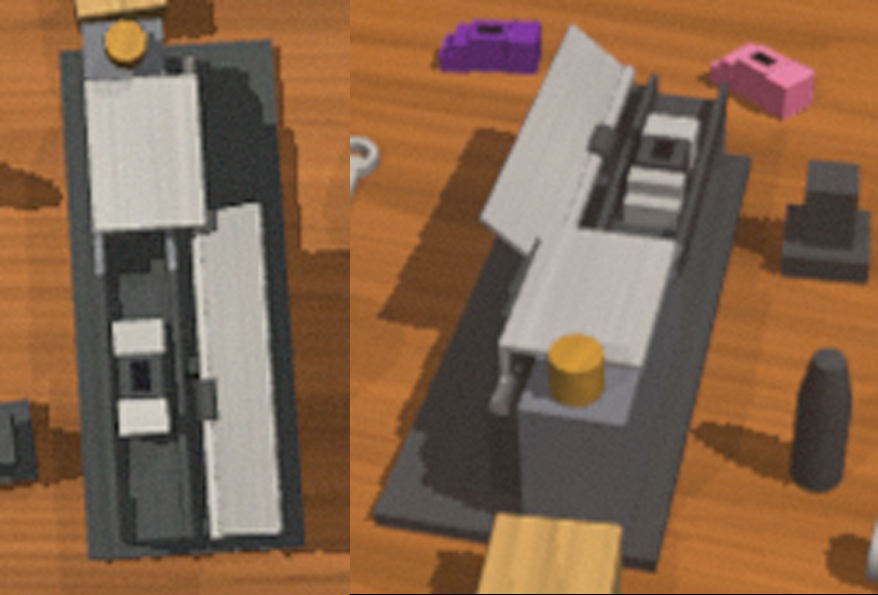

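The crop confirms it: the steel-grey head on the slide has its striking face at crop (145,433) towards the open near end and its peen towards the mouth. I'll fit the box pose from both views.

```bash
cat > h.py <<'E'
import numpy as np
K={"top":np.array([[543.099,0,306.794],[0,543.099,243.868],[0,0,1]]),"scene":np.array([[438,0,319.77],[0,438,235.18],[0,0,1]])}
T={"scene":np.array([[-0.2689,0.9632,0.0068,0.136],[0.5704,0.1649,-0.8046,-0.2741],[-0.7761,-0.2125,-0.5937,1.1842]]),"top":np.array([[0.0106,-0.9999,0.0088,0.0282],[-0.9962,-0.0113,-0.0861,0.5775],[0.0862,-0.0079,-0.9962,1.0118]])}
def proj(c,P):
    p=K[c]@(T[c]@np.append(P,1)); return p[:2]/p[2]
def b2w(p,b):
    c,s=np.cos(p[2]),np.sin(p[2]); b=np.array(b)/1000
    return np.array([p[0]+c*b[0]-s*b[1],p[1]+s*b[0]+c*b[1],b[2]+p[3]])
E
python3 - <<'E'
from h import *
from scipy.optimize import least_squares
pt=lambda u,v:(270+u/3.5,145+v/3.5); ps=lambda u,v:(235+(u-350)/3.3,185+v/3.3)
L=[("top",(5,-64.1,87.9),pt(260,204)),("top",(-165,-64.1,87.9),pt(281,533)),("top",(-165,-35,63.5),pt(212,537)),
("top",(-2,21,81),pt(93,230)),("top",(75,21,81),pt(86,82)),("top",(75,-37,81),pt(195,75)),("top",(-2,-37,81),pt(205,226)),
("scene",(-165,-64.1,87.9),ps(573,26)),("scene",(5,-64.1,87.9),ps(482,219)),("scene",(75,21,81),ps(635,366)),("scene",(-2,21,81),ps(680,243)),("scene",(75,-37,81),ps(503,347))]
f=lambda p:np.concatenate([proj(c,b2w(p,b))-u for c,b,u in L])
s=least_squares(f,[.55,0,0,0],loss="soft_l1");print(s.x,np.degrees(s.x[2]));print(f(s.x).reshape(-1,2).round(1).tolist())
p=s.x
H=[("top",-13,pt(168,431)),("top",13,pt(121,435)),("scene",13,ps(645,118)),("scene",13,ps(698,118))]
H=[("top",(pt(168,431)[0]+pt(121,435)[0])/2,433/3.5+145),("scene",235+(671.5-350)/3.3,185+118/3.3)]
g=lambda q:np.concatenate([proj(c,b2w(p,(q[0],q[1],q[2])))-(u,v) for c,u,v in H])
h=least_squares(g,[-100,0,74]);print("face top mid, box frame",h.x,h.fun.round(1))
for b in [(-130,-31,0),(-130,0,56),(-20,-31,0)]:print(b,b2w(p,b))
E
```

```text
[ 0.63709284  0.03388785  0.06566363 -0.00520748] 3.7622486527302725
[[-1.4, 0.3], [-1.6, 0.3], [1.1, -0.1], [-0.3, -0.3], [-0.5, 0.5], [-0.1, 0.9], [-0.5, -0.8], [-0.4, -0.4], [-0.3, -0.4], [0.7, 0.3], [-2.3, 0.9], [-1.9, -0.5]]
face top mid, box frame [-109.4114735     0.21023928   74.13066823] [-0.4  0.1 -0.4 -0. ]
(-130, -31, 0) [ 0.50940711 -0.00557548 -0.00520748]
(-130, 0, 56) [0.507373   0.02535771 0.05079252]
(-20, -31, 0) [ 0.61917005  0.00164233 -0.00520748]
```

Call:
carry_out(commands=[0.39, 0.8, 0, -0.17, 0, 0.39, 0.8, 0, -0.17, 0, 0.39, 0.8, 0, -0.17, 0, 0.39, 0.8, 0, -0.17, 0, 0.39, 0.8, 0, -0.17, 0, 0.39, 0.8, 0, -0.17, 0, 0.39, 0.8, 0, -0.17, 0, 0.39, 0.8, 0, -0.17, 0])

```text
time_s: 0.95
tcp_pos: [0.3251, -0.3873, 0.2485]
eef_rot: [180.0, -0.0, -168.2]
contact_force: [1.0, -0.4, 0.7]
gripper_width: 0.044
```

Call:
carry_out(commands=[0.39, 0.8, 0, -0.17, 0, 0.39, 0.8, 0, -0.17, 0, 0.39, 0.8, 0, -0.17, 0, 0.39, 0.8, 0, -0.17, 0, 0.39, 0.8, 0, -0.17, 0, 0.39, 0.8, 0, -0.17, 0, 0.39, 0.8, 0, -0.17, 0, 0.39, 0.8, 0, -0.17, 0])

```text
time_s: 1.75
tcp_pos: [0.4498, -0.1312, 0.2486]
eef_rot: [180.0, 0.0, -173.7]
contact_force: [0.4, -0.2, -0.1]
gripper_width: 0.0438
```

Call:
carry_out(commands=[0.39, 0.8, -0.3, -0.17, 0, 0.39, 0.8, -0.3, -0.17, 0, 0.39, 0.8, -0.3, -0.17, 0, 0.39, 0.8, -0.3, -0.17, 0, 0, 0, 0, 0, 0])

```text
time_s: 2.25
tcp_pos: [0.5127, -0.0019, 0.1986]
eef_rot: [-180.0, -0.1, -176.2]
contact_force: [-0.4, -1.1, -0.2]
gripper_width: 0.0437
```

```bash
cat >> h.py <<'E'
def wcam():
    from plant import telemetry,cams
    from scipy.spatial.transform import Rotation as R
    s=telemetry.get_state();c=cams.capture("wrist")
    M=np.eye(4);M[:3,:3]=R.from_euler("xyz",s["eef_rot"],degrees=True).as_matrix();M[:3,3]=s["tcp_pos"]
    K["wrist"]=c["camera_matrix"];T["wrist"]=np.linalg.inv(M@c["mount"])[:3]
    return s,c["frame"][:,:,::-1].copy()
E
python3 - <<'E'
from h import *
import cv2
s,f=wcam();np.save("w1.npy",T["wrist"]);np.save("Kw.npy",K["wrist"])
p=[.6371,.0339,.0657,0]
cv2.imwrite("pics/w1raw.png",f)
for b in [(5,-64.1,87.9),(-165,-64.1,87.9),(-2,21,81),(-2,-37,81),(-109.4,-13,74),(-109.4,13,74),(-165,17,50),(-165,-17,50)]:
    u=proj("wrist",b2w(p,b));cv2.circle(f,tuple(int(round(v)) for v in u),3,(0,0,255),1);print(b,u.round())
cv2.imwrite("pics/w1.png",f)
E
```

```text
(5, -64.1, 87.9) [278. 393.]
(-165, -64.1, 87.9) [270. 195.]
(-2, 21, 81) [375. 381.]
(-2, -37, 81) [309. 381.]
(-109.4, -13, 74) [338. 262.]
(-109.4, 13, 74) [370. 262.]
(-165, 17, 50) [373. 190.]
(-165, -17, 50) [333. 190.]
```

View pics/w1.png

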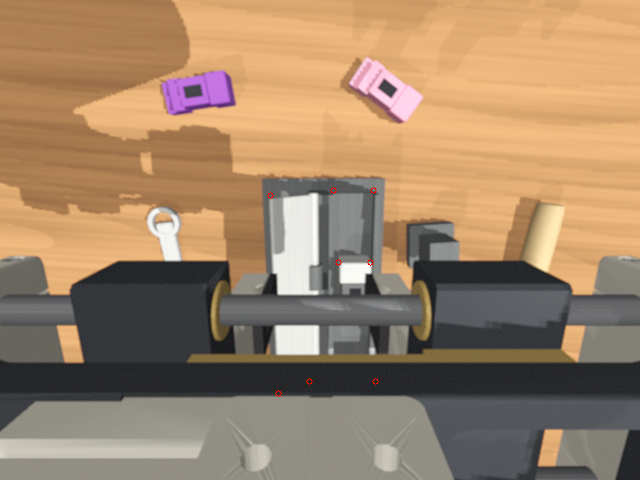

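The wrist view agrees with the fit: the striking-face edge is at (339–370, 263) against a predicted (338–370, 262). The plate corner is at (271,197) against (270,195). I'll check the settled pose next.

```bash
python3 - <<'E'
from h import *
for i in range(3):
    s,f=wcam();print(s["tcp_pos"].round(4),s["eef_rot"].round(2),s["contact_force"].round(1))
t=b2w([.6371,.0339,.0657,0],(-127,-32,0));print(t)
M=np.linalg.inv(np.vstack([T["wrist"],[0,0,0,1]]))
from scipy.spatial.transform import Rotation as R
for dy in(22,43,-22,-43):
  P=s["tcp_pos"]+R.from_euler("xyz",s["eef_rot"],degrees=True).apply(np.array([9.5,dy,22])/1000);print(dy,proj("wrist",P).round())
E
```

```text
[ 0.512  -0.0032  0.1993] [-1.7997e+02 -1.3000e-01 -1.7623e+02] [-0.1  0.8 -0.7]
[ 0.5118 -0.0041  0.1999] [-1.7997e+02 -9.0000e-02 -1.7627e+02] [-0.3 -0.8 -1. ]
[ 0.5117 -0.0047  0.2004] [-1.7999e+02 -5.0000e-02 -1.7632e+02] [ 0.  -0.4  0.2]
[ 0.51247489 -0.00636886  0.        ]
22 [364. 273.]
43 [406. 273.]
-22 [275. 273.]
-43 [233. 273.]
```

Call:
carry_out(commands=[0, -0.05, -0.7, 0, 0, 0, 0, -0.7, 0, 0, 0, 0, -0.7, 0, 0, 0, 0, 0, 0, 0, 0, 0, 0, 0, 0])

```text
time_s: 2.95
tcp_pos: [0.512, -0.0074, 0.1174]
eef_rot: [-180.0, -0.0, -176.4]
contact_force: [0.5, -0.0, 1.0]
gripper_width: 0.0437
```

```bash
python3 - <<'E'
from h import *
import cv2
from plant import cams,telemetry
s,w=wcam();print(s["tcp_pos"].round(4),s["eef_rot"].round(2))
f=cams.capture("scene")["frame"][:,:,::-1]
a=cv2.resize(f[150:270,255:395],None,fx=4,fy=4,interpolation=cv2.INTER_CUBIC)
b=cv2.resize(w[170:370,215:425],None,fx=1.1,fy=2.4)
o=np.zeros((480,560+b.shape[1],3),np.uint8);o[:,:560]=a;o[:b.shape[0],560:]=b;cv2.imwrite("pics/s2.png",o);print(o.shape)
E
```

```text
[ 0.512  -0.0074  0.1174] [-179.97   -0.   -176.4 ]
(480, 791, 3)
```

View pics/s2.png

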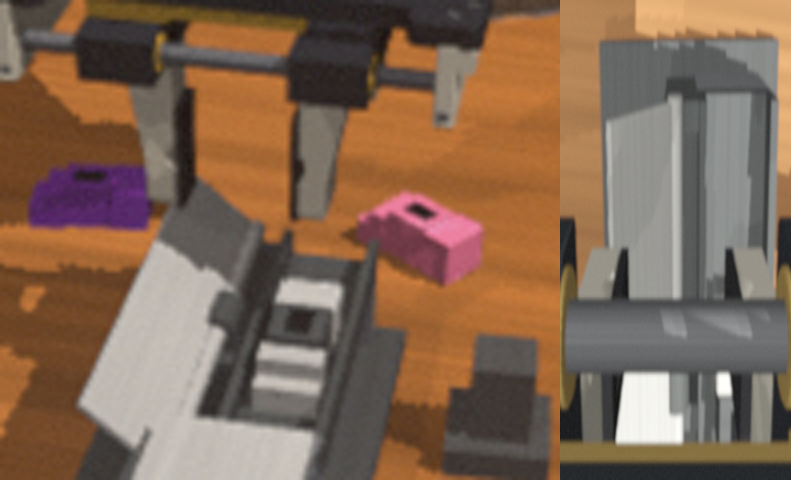

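The left half of the picture shows the left fingertip above the near slide, its bottom edge at crop (293–327, 216). The right fingertip is over the plate, with its tip at about (150–190, 200). I'll check the left tip against the fit.

```bash
python3 - <<'E'
from h import *
p=[.6371,.0339,.0657,0]
for x in(-136,-118):
  for y in(-12,0,12): print(x,y,((proj("scene",b2w(p,(x,y,95.4)))-(255,150))*4).round())
from scipy.spatial.transform import Rotation as R
from plant import telemetry
s=telemetry.get_state()
for dx in (-9.5,9.5):
 for dy in(-22,-43,22,43):
  P=s["tcp_pos"]+R.from_euler("xyz",s["eef_rot"],degrees=True).apply(np.array([dx,dy,22])/1000);print(dx,dy,((proj("scene",P)-(255,150))*4).round())
# box y of tcp
d=s["tcp_pos"][:2]-np.array(p[:2]);c,q=np.cos(p[2]),np.sin(p[2]);print(c*d[0]+q*d[1],-q*d[0]+c*d[1])
# slide and head ref
for b in [(-165,-21,62),(-165,21,62),(-109,-13,74),(-109,13,74)]:print(b,((proj("scene",b2w(p,b))-(255,150))*4).round())
E
```

```text
-136 -12 [293. 192.]
-136 0 [321. 196.]
-136 12 [349. 199.]
-118 -12 [284. 215.]
-118 0 [313. 218.]
-118 12 [342. 222.]
-9.5 -22 [183. 202.]
-9.5 -43 [135. 196.]
-9.5 22 [288. 215.]
-9.5 43 [338. 221.]
9.5 -22 [194. 179.]
9.5 -43 [146. 173.]
9.5 22 [296. 191.]
9.5 43 [346. 197.]
-0.12652264768185945 -0.032471458378621885
(-165, -21, 62) [284. 221.]
(-165, 21, 62) [377. 232.]
(-109, -13, 74) [277. 270.]
(-109, 13, 74) [339. 277.]
```

Call:
carry_out(commands=[0, 0, -0.3, 0, 0, 0, 0, -0.3, 0, 0, 0, 0, -0.3, 0, 0, 0, 0, 0, 0, 0, 0, 0, 0, 0, 0])

```text
time_s: 3.55
tcp_pos: [0.5118, -0.0069, 0.0802]
eef_rot: [-180.0, -0.1, -176.4]
contact_force: [0.1, -2.6, 4.2]
gripper_width: 0.0438
```

```bash
python3 - <<'E'
from h import *
import cv2
from plant import cams,telemetry
f=cams.capture("scene")["frame"][:,:,::-1]
s=telemetry.get_state();print(s["tcp_pos"].round(4),s["eef_rot"].round(2),s["contact_force"].round(1))
cv2.imwrite("pics/s3.png",cv2.resize(f[165:305,245:395],None,fx=4,fy=4,interpolation=cv2.INTER_CUBIC))
E
```

```text
[ 0.5118 -0.0069  0.0805] [-1.7997e+02 -5.0000e-02 -1.7636e+02] [ 0.2 -4.   4.6]
```

View pics/s3.png

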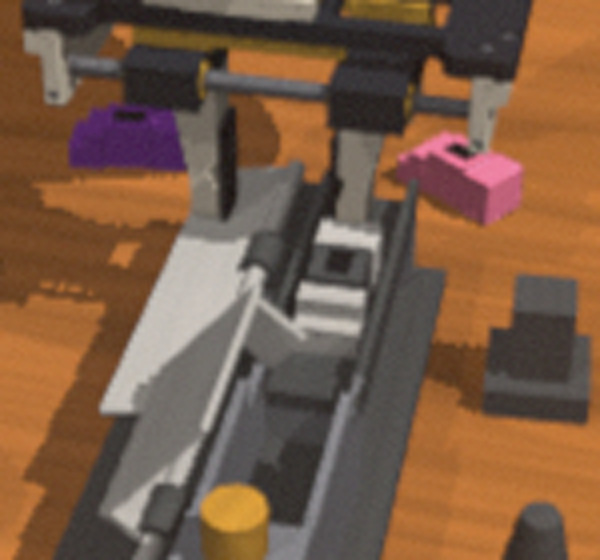

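The scene crop shows the flap raised: lid corners at about (260,295) and (105,512), skirt foot at (303,336). The left fingertip is in the slide behind the striking face (345,225). I'll estimate the joint angle from these points.

```bash
python3 - <<'E'
from h import *
for zo in (0,-.005):
 p=[.6371,.0339,.0657,zo]
 for q in(.7,.8,.9,1.,1.1):
  def rot(x,y,z):
    c,s=np.cos(q),np.sin(q);a,b=y+34,z-60
    return ((proj("scene",b2w(p,(x,-34+c*a-s*b,60+s*a+c*b)))-(245,165))*4).round().tolist()
  print(zo,q,"lid0",rot(-4,21,81),"lid75",rot(75,21,81),"foot",rot(-2,9,54),rot(-2,21,54))
 print(((proj("scene",b2w(p,(-109,-13,74)))-(245,165))*4).round(),((proj("scene",b2w(p,(-109,13,74)))-(245,165))*4).round())
E
```

```text
0 0.7 lid0 [281.0, 287.0] lid75 [228.0, 431.0] foot [302.0, 356.0] [327.0, 343.0]
0 0.8 lid0 [266.0, 279.0] lid75 [212.0, 423.0] foot [295.0, 347.0] [318.0, 332.0]
0 0.9 lid0 [251.0, 272.0] lid75 [195.0, 416.0] foot [288.0, 339.0] [308.0, 321.0]
0 1.0 lid0 [235.0, 267.0] lid75 [177.0, 410.0] foot [279.0, 331.0] [297.0, 311.0]
0 1.1 lid0 [219.0, 263.0] lid75 [159.0, 405.0] foot [270.0, 324.0] [285.0, 303.0]
[317. 210.] [379. 217.]
-0.005 0.7 lid0 [281.0, 298.0] lid75 [228.0, 443.0] foot [302.0, 367.0] [327.0, 353.0]
-0.005 0.8 lid0 [266.0, 290.0] lid75 [212.0, 435.0] foot [295.0, 358.0] [318.0, 343.0]
-0.005 0.9 lid0 [251.0, 284.0] lid75 [195.0, 427.0] foot [287.0, 350.0] [308.0, 332.0]
-0.005 1.0 lid0 [236.0, 278.0] lid75 [178.0, 421.0] foot [279.0, 342.0] [297.0, 323.0]
-0.005 1.1 lid0 [220.0, 274.0] lid75 [160.0, 417.0] foot [270.0, 335.0] [285.0, 314.0]
[317. 219.] [378. 227.]
```

Call:
carry_out(commands=[0.2, 0.013, -0.04, 0, 0, 0.25, 0.0165, 0, 0, 0, 0.25, 0.0165, 0, 0, 0, 0.25, 0.0165, 0, 0, 0, 0.25, 0.0165, 0, 0, 0, 0.25, 0.0165, 0, 0, 0, 0.25, 0.0165, 0, 0, 0, 0, 0, 0, 0, 0])

```text
time_s: 4.4
tcp_pos: [0.5806, -0.0024, 0.0787]
eef_rot: [-180.0, -0.1, -176.4]
contact_force: [-0.7, -2.9, 4.3]
gripper_width: 0.0438
```

```bash
python3 - <<'E'
from h import *
import cv2
from plant import cams,telemetry
f=cams.capture("scene")["frame"][:,:,::-1]
s=telemetry.get_state();print(s["tcp_pos"].round(4),s["eef_rot"].round(2),s["contact_force"].round(1))
cv2.imwrite("pics/s4.png",cv2.resize(f[165:305,245:395],None,fx=4,fy=4,interpolation=cv2.INTER_CUBIC))
E
```

```text
[ 0.5805 -0.0024  0.0788] [-1.7999e+02 -1.0000e-02 -1.7638e+02] [-0.9 -3.2  3.4]
```

View pics/s4.png

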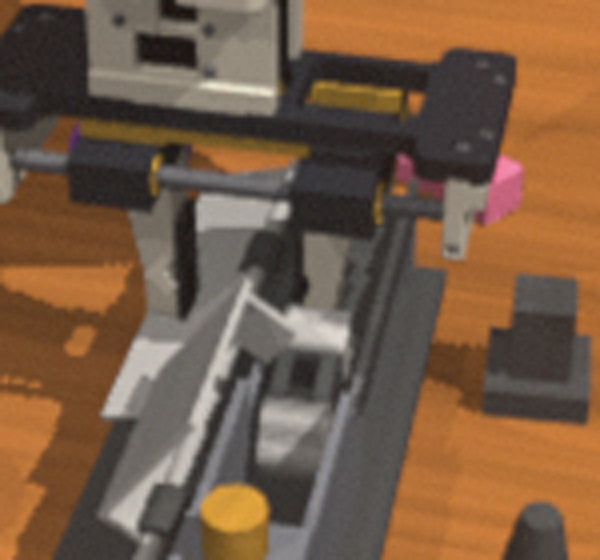

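The head is already over the edge and under the open flap, its face at about (320,325) and the peen tipping at (290,435). I'll keep pushing.

Call:
carry_out(commands=[0.2, 0.013, 0, 0, 0, 0.2, 0.013, 0, 0, 0, 0.2, 0.013, 0, 0, 0, 0.2, 0.013, 0, 0, 0, 0, 0, 0, 0, 0])

```text
time_s: 4.95
tcp_pos: [0.6124, -0.0, 0.0786]
eef_rot: [-180.0, -0.0, -176.4]
contact_force: [-1.1, -1.3, 1.5]
gripper_width: 0.0436
```

```bash
python3 - <<'E'
from h import *
import cv2
from plant import cams,telemetry
f=cams.capture("scene")["frame"][:,:,::-1]
s=telemetry.get_state();print(s["tcp_pos"].round(4),s["eef_rot"].round(2),s["contact_force"].round(1))
cv2.imwrite("pics/s5.png",cv2.resize(f[165:305,245:395],None,fx=4,fy=4,interpolation=cv2.INTER_CUBIC))
E
```

```text
[ 6.124e-01 -1.000e-04  7.870e-02] [-1.8000e+02  1.0000e-02 -1.7637e+02] [-0.5 -1.7  1.6]
```

View pics/s5.png

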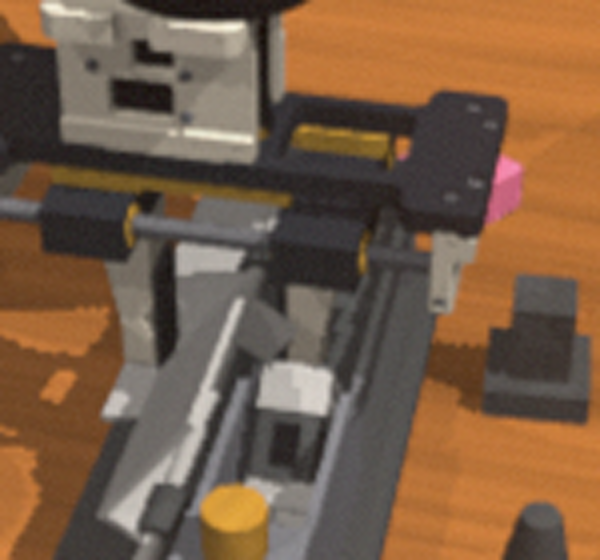

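The head is tipped with its peen down in the box, but its face end (295,385) still seems to lean on the edge. I'll nudge it on in small steps while watching the force.

Call:
carry_out(commands=[0.1, 0.007, 0, 0, 0, 0, 0, 0, 0, 0, 0, 0, 0, 0, 0])

```text
time_s: 5.3
tcp_pos: [0.6156, 0.0001, 0.0789]
eef_rot: [-180.0, -0.0, -176.4]
contact_force: [-3.4, -2.1, 3.1]
gripper_width: 0.044
```

Call:
carry_out(commands=[0.08, 0.005, 0, 0, 0, 0, 0, 0, 0, 0, 0, 0, 0, 0, 0])

```text
time_s: 5.6
tcp_pos: [0.619, 0.0003, 0.079]
eef_rot: [180.0, -0.0, -176.4]
contact_force: [-3.6, -1.4, 3.7]
gripper_width: 0.044
```

```bash
python3 - <<'E'
from h import *
import cv2
from plant import cams,telemetry
f=cams.capture("scene")["frame"][:,:,::-1]
s=telemetry.get_state();print(s["tcp_pos"].round(4),s["eef_rot"].round(2),s["contact_force"].round(1))
cv2.imwrite("pics/s6.png",cv2.resize(f[165:305,245:395],None,fx=4,fy=4,interpolation=cv2.INTER_CUBIC))
E
```

```text
[6.19e-01 3.00e-04 7.90e-02] [ 180.     -0.   -176.37] [-3.4 -1.3  3.9]
```

View pics/s6.png

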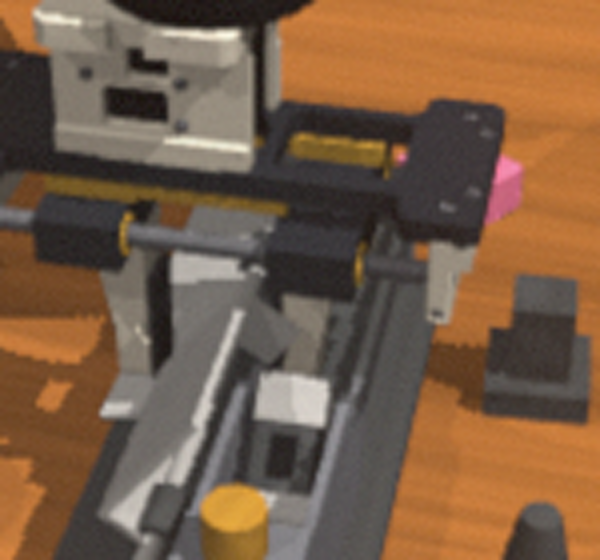

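```bash
python3 - <<'E'
from h import *
for zo in(0,-.005):
  p=[.6371,.0339,.0657,zo]
  for x in(-20,-10,0):
    for z in (72,64,50): print(zo,x,z,((proj("scene",b2w(p,(x,0,z)))-(245,165))*4).round().tolist())
p=[.6371,.0339,.0657,0]
from plant import telemetry
s=telemetry.get_state()
from scipy.spatial.transform import Rotation as R
for z in(22,2): print("finger front",z,((proj("scene",s["tcp_pos"]+R.from_euler("xyz",s["eef_rot"],degrees=True).apply(np.array([-9.5,32,z])/1000))-(245,165))*4).round())
E
```

```text
0 -20 72 [304.0, 348.0]
0 -20 64 [304.0, 365.0]
0 -20 50 [304.0, 394.0]
0 -10 72 [299.0, 365.0]
0 -10 64 [299.0, 382.0]
0 -10 50 [298.0, 410.0]
0 0 72 [293.0, 382.0]
0 0 64 [293.0, 399.0]
0 0 50 [293.0, 427.0]
-0.005 -20 72 [304.0, 359.0]
-0.005 -20 64 [304.0, 375.0]
-0.005 -20 50 [304.0, 404.0]
-0.005 -10 72 [299.0, 375.0]
-0.005 -10 64 [299.0, 392.0]
-0.005 -10 50 [298.0, 420.0]
-0.005 0 72 [293.0, 392.0]
-0.005 0 64 [293.0, 409.0]
-0.005 0 50 [293.0, 437.0]
finger front 22 [298. 395.]
finger front 2 [298. 353.]
```

The head advanced with the finger but is still tilted, and Fx is steady at -3.5 N, so it is sliding rather than jammed. I'll take further small steps within the room left before the skirt.

Call:
carry_out(commands=[0.06, 0.004, 0, 0, 0, 0, 0, 0, 0, 0, 0, 0, 0, 0, 0])

```text
time_s: 5.95
tcp_pos: [0.6214, 0.0005, 0.079]
eef_rot: [180.0, -0.0, -176.4]
contact_force: [-4.1, -2.2, 5.0]
gripper_width: 0.044
```

Call:
carry_out(commands=[0.05, 0.003, 0, 0, 0, 0, 0, 0, 0, 0, 0, 0, 0, 0, 0])

```text
time_s: 6.25
tcp_pos: [0.6235, 0.0006, 0.079]
eef_rot: [180.0, 0.0, -176.4]
contact_force: [-4.3, -1.1, 4.4]
gripper_width: 0.0442
```

```bash
python3 - <<'E'
from h import *
import cv2
from plant import cams,telemetry
f=cams.capture("scene")["frame"][:,:,::-1];t=cams.capture("top")["frame"][:,:,::-1]
s=telemetry.get_state();print(s["tcp_pos"].round(4),s["eef_rot"].round(2),s["contact_force"].round(1))
a=cv2.imread("pics/s6.png")[200:560,60:460]
b=cv2.resize(f[165:305,245:395],None,fx=4,fy=4,interpolation=cv2.INTER_CUBIC)[200:560,60:460]
cv2.imwrite("pics/s7.png",np.hstack([a,b]))
E
```

```text
[6.235e-01 6.000e-04 7.900e-02] [ 180.     -0.   -176.37] [-3.1 -1.6  4.4]
```

View pics/s7.png

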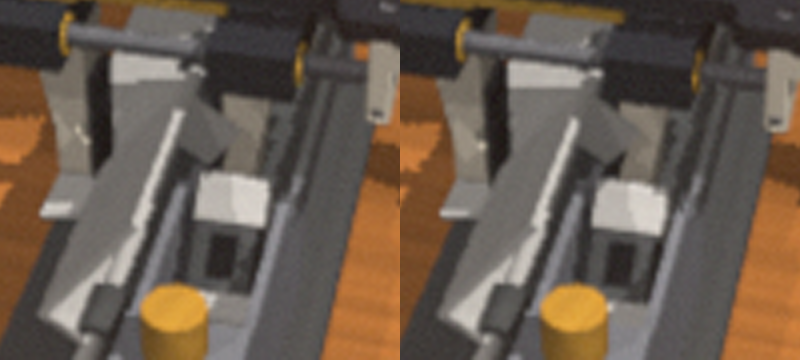

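```bash
cat >prof.py <<'E'
from h import *
from plant import cams,telemetry
f=cams.capture("scene")["frame"].mean(2);s=telemetry.get_state()
print(s["tcp_pos"].round(4),s["contact_force"].round(1))
for c in(313,317,321):print(c,f[235:300,c].round().astype(int).tolist())
E
python3 prof.py
```

```text
[6.235e-01 6.000e-04 7.900e-02] [-4.9 -1.7  3.8]
313 [41, 40, 38, 41, 37, 41, 50, 74, 100, 102, 103, 100, 99, 95, 92, 90, 91, 90, 89, 79, 52, 38, 29, 42, 98, 160, 184, 182, 180, 179, 181, 185, 182, 183, 182, 181, 172, 121, 82, 76, 64, 44, 37, 37, 41, 40, 38, 40, 41, 39, 40, 61, 86, 92, 104, 130, 157, 149, 130, 132, 132, 132, 130, 132, 130]
317 [40, 41, 42, 33, 43, 67, 106, 123, 121, 117, 109, 97, 103, 105, 105, 106, 104, 102, 103, 102, 105, 110, 107, 107, 109, 146, 202, 201, 200, 199, 200, 201, 195, 186, 184, 183, 182, 155, 86, 80, 74, 52, 41, 43, 42, 39, 43, 40, 47, 54, 59, 56, 62, 73, 66, 93, 130, 132, 132, 130, 132, 130, 130, 129, 128]
321 [38, 40, 42, 42, 40, 47, 88, 119, 123, 120, 122, 123, 121, 112, 110, 107, 112, 122, 122, 122, 121, 114, 108, 109, 105, 119, 167, 209, 207, 206, 206, 207, 207, 209, 207, 208, 208, 191, 136, 90, 90, 90, 92, 91, 85, 81, 84, 69, 65, 59, 56, 56, 55, 47, 52, 72, 108, 127, 130, 131, 130, 131, 138, 140, 139]
```

Call:
carry_out(commands=[-0.15, -0.01, 0, 0, 0, -0.15, -0.01, 0, 0, 0, 0, 0, 0, 0, 0, 0, 0, 0, 0, 0])

```text
time_s: 6.8
tcp_pos: [0.6122, 0.0003, 0.0796]
eef_rot: [180.0, 0.1, -176.3]
contact_force: [1.1, 0.9, 4.3]
gripper_width: 0.0438
```

```bash
python3 prof.py
```

```text
[6.122e-01 3.000e-04 7.940e-02] [1.8 1.3 4.3]
313 [42, 52, 46, 49, 49, 50, 58, 81, 95, 96, 96, 88, 91, 88, 89, 92, 91, 90, 87, 90, 78, 55, 50, 51, 51, 52, 54, 49, 49, 70, 100, 103, 108, 110, 112, 147, 173, 124, 88, 82, 81, 81, 80, 82, 74, 72, 77, 81, 68, 60, 92, 108, 115, 136, 128, 107, 103, 96, 96, 101, 114, 127, 132, 133, 133]
317 [78, 110, 108, 108, 109, 109, 104, 105, 97, 101, 98, 98, 101, 101, 102, 108, 111, 104, 96, 93, 95, 93, 93, 97, 89, 68, 52, 52, 47, 55, 90, 108, 109, 108, 109, 125, 164, 167, 89, 61, 42, 38, 33, 29, 30, 31, 41, 49, 51, 51, 70, 98, 105, 113, 120, 115, 103, 103, 104, 107, 118, 125, 130, 133, 128]
321 [65, 106, 121, 120, 122, 122, 119, 120, 122, 122, 120, 115, 105, 108, 112, 105, 105, 108, 106, 106, 106, 106, 106, 108, 107, 97, 63, 53, 49, 48, 81, 136, 150, 110, 116, 137, 172, 153, 79, 46, 38, 43, 40, 50, 48, 50, 51, 54, 49, 50, 53, 80, 111, 119, 119, 117, 111, 112, 118, 121, 125, 130, 136, 139, 137]
```

The head was leaning on the finger, and its image dropped once the finger backed off. I'll confirm with a picture.

```bash
python3 - <<'E'
from plant import cams
import cv2
f=cams.capture("scene")["frame"][:,:,::-1]
cv2.imwrite("pics/s8.png",cv2.resize(f[205:305,260:360],None,fx=6,fy=6,interpolation=cv2.INTER_CUBIC))
E
```

```text
(no output)
```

View pics/s8.png

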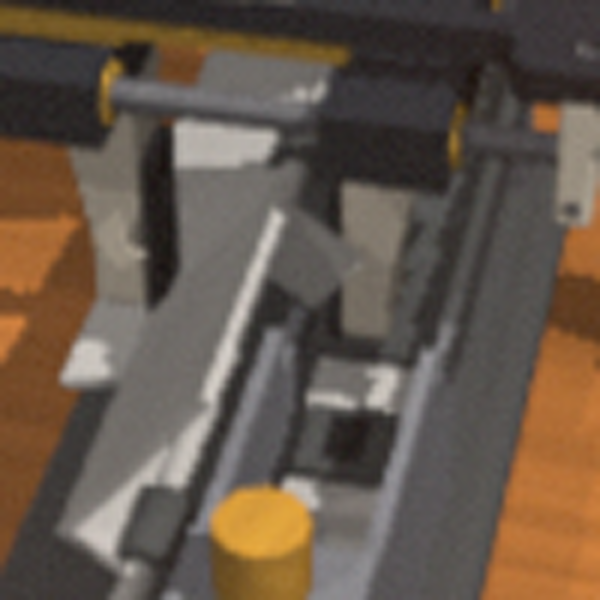

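The picture shows the head lying flat on the box floor: face end at (355,370), hole at (350,440), peen at (340,510), clear of the finger. Next I'll draw back along the plate and lift gently.

Call:
carry_out(commands=[-0.25, -0.017, 0, 0, 0, -0.25, -0.017, 0, 0, 0, -0.25, -0.017, 0, 0, 0, 0, 0, 0.2, 0, 0, 0, 0, 0.2, 0, 0, 0, 0, 0.2, 0, 0, 0, 0, 0.2, 0, 0, 0, 0, 0.3, 0, 0])

```text
time_s: 7.7
tcp_pos: [0.5811, -0.0024, 0.1232]
eef_rot: [-180.0, -0.1, -176.4]
contact_force: [0.4, 1.2, -0.9]
gripper_width: 0.0439
```

Call:
carry_out(commands=[0, 0, 0.6, 0, 0, 0, 0, 0.8, 0, 0, -0.3, 0, 0.8, 0, 0, -0.6, 0, 0.6, 0, 0, -0.8, 0, 0.3, 0, 0, -0.8, 0, 0, 0, 0, -0.5, 0, 0, 0, 0, 0, 0, 0, 0, 0])

```text
time_s: 8.5
tcp_pos: [0.4594, -0.0026, 0.2481]
eef_rot: [179.9, 0.1, -176.4]
contact_force: [1.1, -0.3, 0.4]
gripper_width: 0.0438
```

```bash
python3 - <<'E'
from plant import cams,telemetry
import cv2,numpy as np
f=cams.capture("scene")["frame"][:,:,::-1];t=cams.capture("top")["frame"][:,:,::-1]
s=telemetry.get_state();print(s["time_s"],s["tcp_pos"].round(3),s["contact_force"].round(1))
cv2.imwrite("pics/end.png",np.hstack([cv2.resize(f[170:430,100:480],(400,274)),cv2.resize(t[90:360,180:450],(400,400))[:274]]) if 0 else np.vstack([cv2.resize(f[170:430,100:480],(440,300)),cv2.resize(t[90:310,180:503],(440,300))]))
E
```

```text
8.6 [ 0.462 -0.002  0.248] [-0.3  0.  -1.1]
```

View pics/end.png

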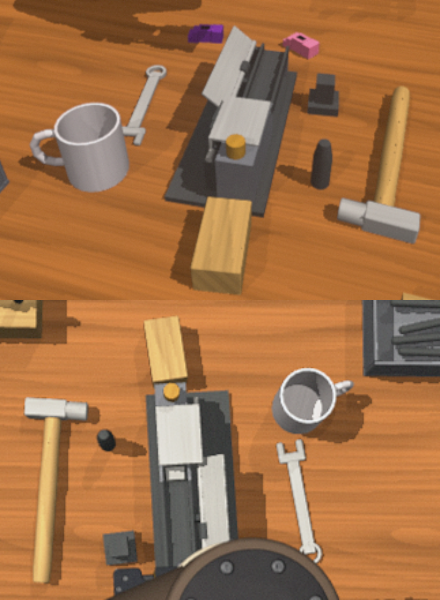

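The flap is shut and the bystanders are in place. A bright patch just before the mouth in the top view, at (175,473), is the head's rear end showing in the drop gap. I'll check its height numerically before handing in.

```bash
python3 - <<'E'
from h import *
from plant import cams
t=cams.capture("top")["frame"].mean(2);f=cams.capture("scene")["frame"].mean(2)
for c in(305,308,311):print(c,t[200:235,c].round().astype(int).tolist())
print("row215",t[215,290:330].round().astype(int).tolist());print("row218",t[218,290:330].round().astype(int).tolist())
for zo in(0,-.005):
 p=[.6371,.0339,.0657,zo]
 for x in(-24,-15,-4):
  for z in(50,74):print(zo,x,z,[proj("top",b2w(p,(x,y,z))).round(1).tolist() for y in(-13,0,13)])
E
```

```text
305 [218, 220, 220, 221, 220, 221, 219, 219, 222, 228, 162, 76, 87, 118, 123, 193, 218, 216, 216, 214, 225, 175, 93, 73, 88, 92, 88, 90, 91, 96, 92, 86, 87, 89, 89]
308 [217, 218, 219, 221, 221, 220, 218, 219, 219, 229, 155, 57, 105, 128, 127, 143, 196, 211, 208, 210, 222, 152, 69, 79, 88, 89, 87, 89, 92, 94, 92, 93, 92, 96, 93]
311 [217, 220, 220, 219, 220, 222, 219, 220, 224, 202, 125, 44, 107, 131, 125, 191, 216, 211, 208, 209, 213, 132, 50, 77, 92, 91, 94, 96, 95, 93, 94, 91, 92, 93, 92]
row215 [95, 91, 93, 94, 88, 82, 93, 152, 165, 98, 45, 73, 122, 127, 177, 193, 187, 191, 143, 174, 193, 191, 146, 123, 124, 75, 34, 100, 157, 141, 84, 56, 58, 59, 81, 188, 226, 189, 190, 204]
row218 [102, 89, 95, 91, 87, 87, 83, 154, 170, 115, 61, 48, 120, 123, 196, 216, 212, 209, 208, 210, 211, 208, 206, 208, 226, 134, 48, 81, 153, 153, 88, 58, 58, 57, 61, 175, 226, 194, 191, 204]
0 -24 50 [[315.2, 223.2], [308.3, 223.5], [301.4, 223.9]]
0 -24 74 [[315.6, 221.5], [308.5, 221.9], [301.3, 222.3]]
0 -15 50 [[315.0, 218.4], [308.0, 218.8], [301.1, 219.1]]
0 -15 74 [[315.3, 216.6], [308.2, 217.0], [301.1, 217.4]]
0 -4 50 [[314.6, 212.6], [307.7, 212.9], [300.8, 213.3]]
0 -4 74 [[315.0, 210.7], [307.8, 211.1], [300.7, 211.4]]
-0.005 -24 50 [[315.2, 223.5], [308.3, 223.9], [301.4, 224.2]]
-0.005 -24 74 [[315.5, 221.9], [308.4, 222.3], [301.3, 222.6]]
-0.005 -15 50 [[314.9, 218.7], [308.0, 219.1], [301.1, 219.5]]
-0.005 -15 74 [[315.2, 217.0], [308.2, 217.4], [301.1, 217.8]]
-0.005 -4 50 [[314.6, 212.9], [307.7, 213.3], [300.8, 213.7]]
-0.005 -4 74 [[314.9, 211.1], [307.8, 211.5], [300.8, 211.8]]
```

Both views put the head's rear top edge at z ≈ 50 mm, x ≈ -20 mm. It is lying on the 26 mm floor, past the drop edge and below the shut skirt.

```bash
python3 -c "
from plant import r
print(r.close_job())"
```

```text
the job is handed in; nothing more can be done
None
```

The hammer head is in the drop box and the flap has sprung shut. I handed the job in at about 8.7 s, with the hand clear of everything.

- **What I did:** The right fingertip pressed the plate down and held the flap at about 0.9 rad, with 4–5 N on the plate. The left fingertip pushed the head along the slide until it tipped over the edge. Near the end the head leaned on the pushing finger. I drew that finger back about 11 mm with the flap still held open, and the head dropped. Then I slid the hand back along the plate and lifted it.
- **Last checks:** The last view shows the flap shut and the bystanders seemingly in place. From the top and scene cameras the head's rear top edge is at about z = 50 mm and x = -20 mm, so it lies on the 26 mm floor, past the drop edge. Its rear end shows in the gap between the edge and the skirt, and its centre is inside, at about x = +10 mm.
- **What disagreed:** The scene camera put the box about 5 mm lower (or 5 mm further along x) than the wrist view. I never settled which was right, so I took the last push steps a few millimetres at a time. The contact force stayed under 10 N in every reading.

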